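# Click the loose rail back into the airer's clips

### The job

The loose metal rail of the small white airer is lying across its two side beams. Without lifting it off, push it along the beams until it lies in the open mouths of the two clips at their far end, then press it down past the sprung jaws until it is fully home in both clips. Leave everything else on the counter where it is.

Things in the scene. Friction and masses are not known exactly. Their poses are not given: they have to be found in the camera images.
- airer: Airer, fixed to the counter. Origin on the counter midway under the two clip seats; x along the beams to the clips (roughly away from the robot), y left, z up. White side beams 16 mm wide at y = +-100 mm, tops 65 mm high from x = -150 to -19 mm, 12 mm upstand at the near end. Fixed bars join the beams: 12 mm thick at x = -138 and +21 (tops 28 mm high), 6 mm at x = -105 and -65 (51 mm high).
- seat_left (a point): Left (+y) clip at its beam's far end: where the rail's axis lies when home, 50 mm above the counter, 100 mm left of the airer's middle; axes as the airer's. White fixed prong: inner face 10.5 mm beyond this point (+x), top 84 mm above the counter, the stop for the rail. Facing it, a sprung dark steel jaw 20 mm wide: nose tip 5.5 mm short of this point (-x), top 63.5 mm high.
- seat_right (a point): The same for the right (-y) clip, 100 mm right of the airer's middle.
- jaw_left (a joint): Opening of the left clip's jaw (rad): 0 closed, grows as it is pushed back towards -x; about 0.12 lets the rail past. A spring shuts it, so it is closed both before and after the rail passes. It takes 7 to 10 N on the rail at each clip to force it past: 13 to 20 N pressed at the rail's middle, or near each clip in turn.
- jaw_right (a joint): The same for the right clip's jaw.
- rail_mid (a point): Middle of the loose rail, on its axis: bare aluminium tube, 20 mm in diameter, 248 mm long, 90 g, black end plugs 26 mm wide just outside the beams; rolls freely. Axis height over the counter: 75 mm on the beams, about 70 mm unpressed in the clip mouths (against the prongs, on the jaw noses), 50 mm when home. y along the rail; x and z turn as it rolls.
- rail_left (a point): Point on the rail's axis 100 mm to the left of its middle: at the left clip when the rail is in place.
- rail_right (a point): Point on the rail's axis 100 mm to the right of its middle.
- peg_a: Bystander: wooden clothes peg, 72 x 10 x 14 mm, lying on the counter between the beams. Origin under its centre.
- peg_b: Bystander: a second such peg, lying outside the airer.
- stick: Bystander: square wooden stick, 12 x 200 x 12 mm, lying on the counter beyond the clips. Origin under its centre; y along it.
- cup: Bystander: clear measuring cup, 68 mm wide, 60 mm high, standing beside the airer. Origin under its centre.
- brush: Bystander: white brush, 170 mm long, lying beside the airer.

How it is judged:
By the outcome, as a careful person would: the job done as asked, in the order asked, and still so for the second after the job is handed in, with the robot touching nothing.
It also fails if it takes over 58 s, if anything falls off the work surface, if the arm or the gripper's body presses on something with over 40 N, if the wrist force passes 120 N, or if a joint passes its speed limit or range.

### The arm

A 6-joint arm with a two-finger parallel gripper is mounted at the origin on the work surface. World frame = base frame: x ahead of the robot, y to its left, z up, the work surface at z = 0. Lengths are in mm, angles in rad, forces in N, time in s.
With the tool pointing down it reaches from about 300 to 750 mm from the base axis. Payload 8.5 kg.
Tool frame: the origin (TCP) lies between the finger pads; the fingertips stand 14 mm ahead of it and the grasp point (between the pads) lies 5 mm behind it (tips_ahead is the distance from the TCP to the fingertips, in mm); z points along the fingers, y is the line along which they close (so a half turn about z gives the same grasp; the last joint's range is limited). The gripper opens to 85 mm and grips with 20 to 120 N. Pads are 22 mm wide; open, the fingers measure 114 mm over their backs; the gripper's body (76 mm by 85 mm) begins 54 mm behind the grasp point. The pads swing forward as they close: fully open they stand 13 mm farther back than shut.
Start: joints at [1.006, 0.381, 1.297, -0, 1.464, -0.215], TCP at [188.481, 516.677, 245.322] pointing down, gripper open.
Joint ranges: [-3.11, 3.11], [-0.89, 2.33], [0.22, 2.48], [-1.42, 4.56], [0.17, 2.85], [-2.88, 2.88]. Speed limits (rad/s): [2.39, 2.39, 3.14, 3.14, 3.14, 3.14].

### API

Orientations are given as a rotation vector (axis times angle).
In Python, from rig import * gives the robot as it stands.
- The arm moves only by the tool step_arm, never from a script. Its argument "deltas" is a list of rows, each an object of numbers: "tx", "ty", "tz": the shift along the tool's x, y, z in cm; "wx", "wy", "wz": the turn, a rotation vector about the tool's x, y, z in rad; "claw": the closure, from 0 (fully open) to 1 (shut). In form: [{"tx": .., "ty": .., "tz": .., "wx": .., "wy": .., "wz": .., "claw": ..}, ...]. A call has 1 to 20 rows; each row is the pose to reach, as a shift and turn from the pose commanded when the call began, along the tool's axes at that moment; what a row does not reach only later rows make up. A row lasts 1/8 s, in which the tool goes at most 62.5 mm and 10.7 degrees, less where a joint would pass 70% of its speed; a pose out of reach is approached as far as the arm can. A call with a gripper value outside its range is refused whole. The fingers move at their own pace and stop on an object; "force" is the grip in N (left out, the last holds). Time passes only in rows, so rows that repeat a pose let the fingers close. It gives the time, the measured TCP pose, the force, the opening and the grip force at its end, in the units of the state.
- observe(): the state, without advancing time (a new reading comes with each control period).
- grab_frame(name): name is "scene" or "top" or "wrist"; returns the picture (400x640x3 uint8, red, green, blue); there is no depth.
- camera_params(name): a dict with "vertical_fov" (degrees; the focal length in pixels is half the picture's height over the tangent of half this angle, whatever the lens; pixels are square), "cx", "cy" (the principal point, pixels), "R" (3x3) and "t" (3): a world point X has camera coordinates R X + t; the wrist camera has in their place "mount" (4x4, takes a point from camera to tool coordinates, whose origin is the TCP and whose axes are the flange's). Camera axes: x right, y down, z forward; pixel columns grow to the right and rows downward; lengths in mm; the calibration is good to about 2 mm. A picture is of the moment at which its call begins: read the wrist's pose just before it. camera_params takes no time and is no camera call.
- sign_off(): hands the job in; it is judged then, once.
The state is a dict: "time": time; "joint_pos": joint angles; "joint_velocities": joint speeds; "tau": joint torques, N m; "tool_pos": TCP position; "tcp_rot": TCP orientation; "wrist_force": force on the tool from outside, world axes, zero at the start; "torque": the same for the moment, N m; "opening": finger opening in mm; "grip_force": force on a finger pad.
Only numpy, scipy, OpenCV 4.12 (cv2) and the standard library are available. Lean on these libraries where they do the work, as an engineer would, in place of code of your own. Each camera call takes 0.05 s, during which the arm holds its last target. There are 200 camera calls.

## Working session

There is one attempt and no reset: what is moved stays moved. The work goes in short steps, Python scripts to look and compute and a tool call to move; the robot and the scene stay as the last step left them, time stands still between calls to the robot, and variables do not carry over. Pictures are saved under pics/ and viewed, at most 12 in all, crops included, and the job is handed in when it is done.

Besides the shell and the picture viewer there is one more tool, called after "Request:" by a JSON object that holds its "method" and its "body", one argument or row to a line. step_arm: Moves the arm, as the interface text tells. Its arguments: {"type":"object","properties":{"deltas":{"type":"array","items":{"type":"object","properties":{"tx":{"type":"number"},"ty":{"type":"number"},"tz":{"type":"number"},"wx":{"type":"number"},"wy":{"type":"number"},"wz":{"type":"number"},"claw":{"type":"number"}}}},"force":{"type":"number"}},"required":["deltas"]}

```bash
mkdir -p pics; python3 - <<'E'
from rig import *
import cv2
s=observe();print(s)
for n in("scene","top"):
    cv2.imwrite(f"pics/{n}0.png",grab_frame(n)[:,:,::-1]);print(camera_params(n))
print(camera_params("wrist"))
E
```

```text
{'time': 0.0, 'joint_pos': array([ 1.00569934e+00,  3.81190800e-01,  1.29828260e+00,  2.53288407e-05,
        1.46363690e+00, -2.15295761e-01]), 'joint_velocities': array([ 9.42680784e-04, -4.18581923e-04, -7.46836364e-05,  1.71970573e-03,
        1.10877629e-03,  1.35229020e-03]), 'tau': array([-1.68636320e-04, -4.48467851e+01, -2.31276709e+01, -2.52638119e-04,
        4.81223702e-03, -8.93468467e-06]), 'tool_pos': array([188.32638572, 516.44415006, 244.70720517]), 'tcp_rot': array([-5.46568967e-01, -3.09307112e+00,  2.18925909e-03]), 'wrist_force': array([-0.46776258, -0.20998629, -0.25085792]), 'torque': array([-0.02114269, -0.03768079,  0.00268838]), 'grip_force': 0.0, 'opening': 85.63048343582776}
{'vertical_fov': 42.61990449240825, 'cx': 326.8267030416467, 'cy': 203.20080047566339, 'R': array([[-0.21125432,  0.97734173,  0.01321925],
       [ 0.58641304,  0.1375512 , -0.79824771],
       [-0.78197913, -0.16088134, -0.60218423]]), 't': array([  91.56434922, -300.45251172, 1401.88092053])}
{'vertical_fov': 49.515377114460875, 'cx': 319.10823317358137, 'cy': 196.27291668443738, 'R': array([[-0.01510852, -0.9992858 ,  0.03463545],
       [-0.99467982,  0.01149065, -0.10237194],
       [ 0.10190084, -0.03599787, -0.99414303]]), 't': array([ 33.53143855, 608.78201223, 907.62531947])}
{'vertical_fov': 66.6699956468585, 'cx': 319.33085655693844, 'cy': 198.5656228267006, 'mount': array([[ 6.57457667e-04, -9.64022107e-01, -2.65821264e-01,
         6.87592455e+01],
       [ 9.99999644e-01,  7.74188783e-04, -3.34351235e-04,
        -5.51048648e-01],
       [ 5.28117823e-04, -2.65820950e-01,  9.64022273e-01,
        -1.28320361e+02],
       [ 0.00000000e+00,  0.00000000e+00,  0.00000000e+00,
         1.00000000e+00]])}
```

View pics/top0.png

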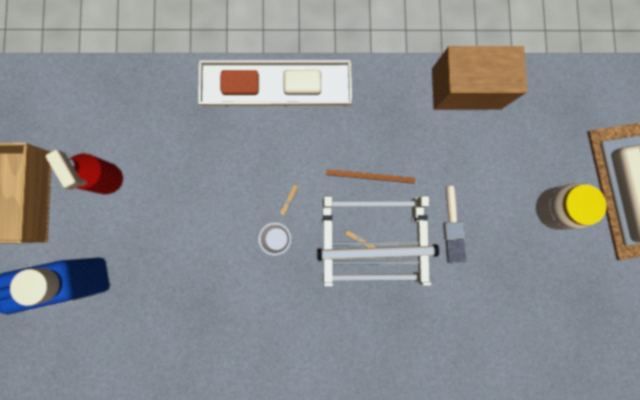

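View pics/scene0.png

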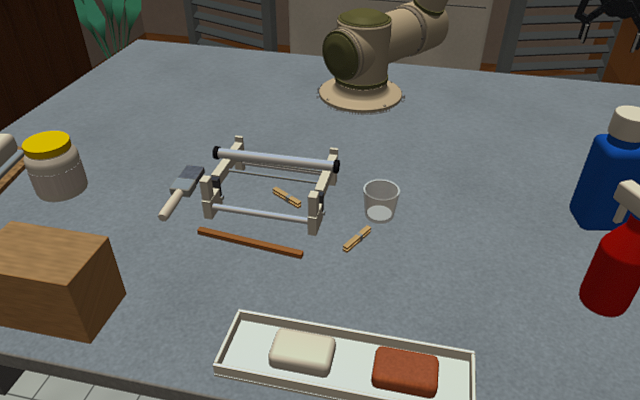

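The top view shows the airer at about (320–435, 195–287), with the rail from (318,254) to (438,250). The clips are at row ~205–218, the peg between the beams is at (360,240), the cup at (275,239) and the brush at (455,225). I'll enlarge it.

```bash
python3 - <<'E'
import cv2
a=cv2.imread("pics/top0.png")[185:295,305:450]
cv2.imwrite("pics/top_c.png",cv2.resize(a,None,fx=5,fy=5,interpolation=cv2.INTER_CUBIC))
a=cv2.imread("pics/scene0.png")[130:240,195:350]
cv2.imwrite("pics/scene_c.png",cv2.resize(a,None,fx=5,fy=5,interpolation=cv2.INTER_CUBIC))
E
```

```text
(no output)
```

View pics/top_c.png

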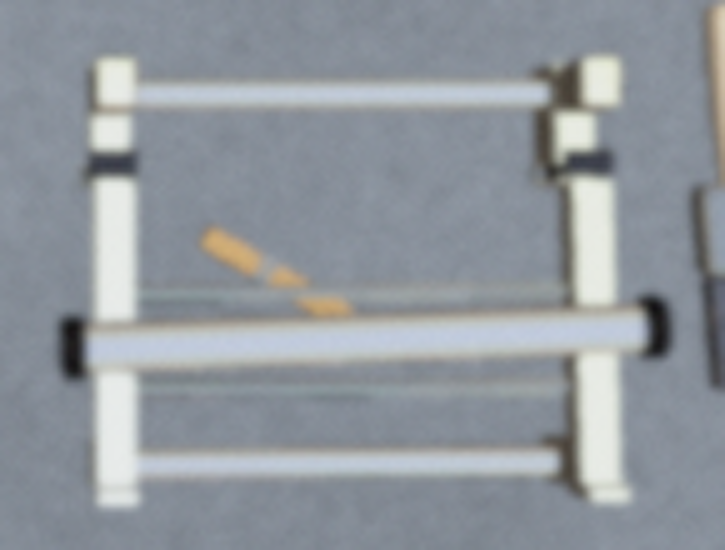

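View pics/scene_c.png

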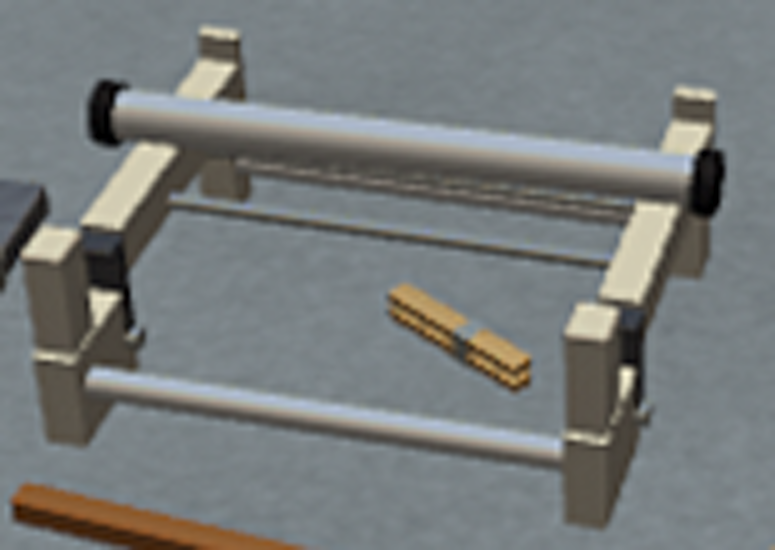

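The crop resolves it. Prong inner edges are at crop row ~107, jaw nose tips at ~152, bars at rows 94/295/386/463, and beam centre columns at 115 and 592. The rail axis runs from (75,347) to (655,326). I'll fit the pose.

```bash
cat > h.py <<'E'
from rig import *
import numpy as np, cv2
from scipy.optimize import least_squares
def proj(P,n="top"):
    c=camera_params(n);f=200/np.tan(np.radians(c["vertical_fov"]/2))
    q=np.atleast_2d(P)@c["R"].T+c["t"];return q[:,:2]/q[:,2:]*f+[c["cx"],c["cy"]]
def unproj(uv,z,n="top"):
    c=camera_params(n);f=200/np.tan(np.radians(c["vertical_fov"]/2))
    d=c["R"].T@np.array([(uv[0]-c["cx"])/f,(uv[1]-c["cy"])/f,1]);o=-c["R"].T@c["t"]
    return o+d*(z-o[2])/d[2]
def A2W(p,P):
    P=np.atleast_2d(np.array(P,float));c,s=np.cos(p[2]),np.sin(p[2])
    return np.c_[P[:,0]*c-P[:,1]*s+p[0],P[:,0]*s+P[:,1]*c+p[1],P[:,2]]
def C(x,y,x0=305,y0=185):return np.array([(x+.5)/5-.5+x0,(y+.5)/5-.5+y0])
E
python3 - <<'E'
from h import *
# (airer point, crop pixel, use u, use v)
L=[((10.5,100,84),(115,107),1,1),((10.5,-100,84),(600,107),1,1),((-5.5,100,63.5),(113,152),1,1),((-5.5,-100,63.5),(590,152),1,1),
((21,60,28),(250,94),0,1),((21,-60,28),(450,92),0,1),((-105,60,51),(250,388),0,1),((-105,-60,51),(450,386),0,1),
((-65,60,51),(250,297),0,1),((-65,-60,51),(450,293),0,1),((-138,60,28),(250,464),0,1),((-138,-60,28),(450,462),0,1),
((-40,100,65),(115,240),1,0),((-40,-100,65),(591,240),1,0),((-120,100,65),(116,420),1,0),((-120,-100,65),(596,420),1,0)]
P=[l[0] for l in L];U=np.array([C(*l[1]) for l in L]);W=np.array([l[2:] for l in L])
f=lambda p:((proj(A2W(p,P))-U)*W).ravel()
r=least_squares(f,[500,-100,0],x_scale=[10,10,.02],loss="soft_l1");p=r.x
print(p.round(4));print((f(p).reshape(-1,2)*2).round(1).tolist())
np.save("p.npy",p)
for n,z in(("left",(75,347)),("right",(655,326))):
    w=unproj(C(*z),75);c,s=np.cos(p[2]),np.sin(p[2]);d=w[:2]-p[:2]
    print(n,w.round(1),"airer",(d[0]*c+d[1]*s).round(1),(-d[0]*s+d[1]*c).round(1))
# check with scene crop
for a,q in(((10.5,100,84),"prongL"),((10.5,-100,84),"prongR")):
    u=proj(A2W(p,[a]),"scene")[0];print(q,((u-[195,130]+.5)*5-.5).round(0))
print("seats",A2W(p,[(0,100,50),(0,-100,50)]).round(1))
s=observe()
from scipy.spatial.transform import Rotation as R
M=R.from_rotvec(s["tcp_rot"]).as_matrix();print(M.round(3),p[2])
E
```

```text
[ 5.716775e+02 -8.949690e+01 -1.040000e-02]
[[-0.0, 0.4], [0.6, -0.0], [-0.2, -0.7], [-0.4, -1.2], [-0.0, -0.0], [0.0, 0.6], [-0.0, 0.7], [0.0, 0.8], [-0.0, -1.4], [0.0, -0.4], [-0.0, 0.5], [0.0, 0.4], [-0.7, -0.0], [0.6, -0.0], [-0.6, 0.0], [0.8, 0.0]]
left [486.7  27.8  75. ] airer -86.2 116.4
right [ 491.4 -210.7   75. ] airer -79.1 -122.0
prongL [603. 299.]
prongR [ 66. 222.]
seats [[ 572.7   10.5   50. ]
 [ 570.6 -189.5   50. ]]
[[-0.939  0.343 -0.001]
 [ 0.343  0.939 -0.001]
 [ 0.    -0.001 -1.   ]] -0.010351571515647067
```

Request:
{"method": "step_arm", "body": {
  "deltas": [
    {"tx": -4.5, "ty": -4.8, "wz": -0.04},
    {"tx": -9, "ty": -9.5, "wz": -0.08},
    {"tx": -13.5, "ty": -14.3, "wz": -0.12},
    {"tx": -18, "ty": -19, "wz": -0.16},
    {"tx": -22.5, "ty": -23.8, "wz": -0.2},
    {"tx": -27, "ty": -28.5, "wz": -0.24},
    {"tx": -31.5, "ty": -33.3, "wz": -0.28},
    {"tx": -36, "ty": -38, "wz": -0.32},
    {"tx": -40.5, "ty": -42.8, "wz": -0.36},
    {"tx": -45.5, "ty": -47.75, "wz": -0.36},
    {"tx": -45.5, "ty": -47.75, "wz": -0.36},
    {"tx": -45.5, "ty": -47.75, "wz": -0.36},
    {"tx": -45.5, "ty": -47.75, "wz": -0.36}
  ]
}}

```text
invalid input at $.deltas[0]: expected keys tx, ty, tz, wx, wy, wz, claw
```

```bash
cat > st.py <<'E'
from h import *
from scipy.spatial.transform import Rotation as R
s=observe();p=np.load("p.npy");M=R.from_rotvec(s["tcp_rot"]).as_matrix()
c,q=np.cos(p[2]),np.sin(p[2]);d=s["tool_pos"][:2]-p[:2]
print(s["time"],"tcp",s["tool_pos"].round(1),"airer",(d[0]*c+d[1]*q).round(1),(-d[0]*q+d[1]*c).round(1),"F",s["wrist_force"].round(1),"open",s["opening"])
print("tool in airer",(np.array([[c,q,0],[-q,c,0],[0,0,1]])@M).round(3).tolist())
E
python3 st.py; python3 -c "
from h import *
cv2.imwrite('pics/w1.png',grab_frame('wrist')[:,:,::-1])"
```

```text
0.1 tcp [188.4 516.5 244.8] airer -389.6 602.0 F [-0.3  0.3  0.8] open 85.57567022121248
tool in airer [[-0.943, 0.333, -0.001], [0.333, 0.943, -0.001], [0.0, -0.001, -1.0]]
```

View pics/w1.png

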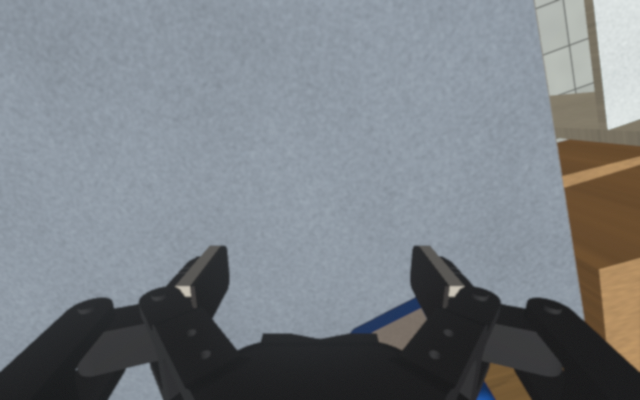

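The move was refused because every row needs all the keys. The wrist view shows only counter below, with the blue bottle at lower right (430,320), away from the travel direction. Retrying.

Request:
{"method": "step_arm", "body": {
  "deltas": [
    {"tx": -4.5, "ty": -4.8, "tz": 0, "wx": 0, "wy": 0, "wz": -0.04, "claw": 0},
    {"tx": -9, "ty": -9.5, "tz": 0, "wx": 0, "wy": 0, "wz": -0.08, "claw": 0},
    {"tx": -13.5, "ty": -14.3, "tz": 0, "wx": 0, "wy": 0, "wz": -0.12, "claw": 0},
    {"tx": -18, "ty": -19, "tz": 0, "wx": 0, "wy": 0, "wz": -0.16, "claw": 0},
    {"tx": -22.5, "ty": -23.8, "tz": 0, "wx": 0, "wy": 0, "wz": -0.2, "claw": 0},
    {"tx": -27, "ty": -28.5, "tz": 0, "wx": 0, "wy": 0, "wz": -0.24, "claw": 0},
    {"tx": -31.5, "ty": -33.3, "tz": 0, "wx": 0, "wy": 0, "wz": -0.28, "claw": 0},
    {"tx": -36, "ty": -38, "tz": 0, "wx": 0, "wy": 0, "wz": -0.32, "claw": 0},
    {"tx": -40.5, "ty": -42.8, "tz": 0, "wx": 0, "wy": 0, "wz": -0.36, "claw": 0},
    {"tx": -45.5, "ty": -47.75, "tz": 0, "wx": 0, "wy": 0, "wz": -0.36, "claw": 0},
    {"tx": -45.5, "ty": -47.75, "tz": 0, "wx": 0, "wy": 0, "wz": -0.36, "claw": 0},
    {"tx": -45.5, "ty": -47.75, "tz": 0, "wx": 0, "wy": 0, "wz": -0.36, "claw": 0},
    {"tx": -45.5, "ty": -47.75, "tz": 0, "wx": 0, "wy": 0, "wz": -0.36, "claw": 0}
  ]
}}

```text
time: 1.78
tool_pos: [451.9, -87.2, 245.1]
tcp_rot: [0.016, -3.141, -0.001]
wrist_force: [-0.2, 0.5, 0.1]
opening: 85.3
grip_force: 0.0
```

```bash
python3 st.py; python3 -c "
from h import *
cv2.imwrite('pics/w2.png',grab_frame('wrist')[:,:,::-1])"
```

```text
1.775 tcp [451.9 -87.2 245.1] airer -119.8 1.1 F [-0.2  0.5  0.1] open 85.28156790773255
tool in airer [[-1.0, -0.021, -0.001], [-0.021, 1.0, 0.001], [0.001, 0.001, -1.0]]
```

View pics/w2.png

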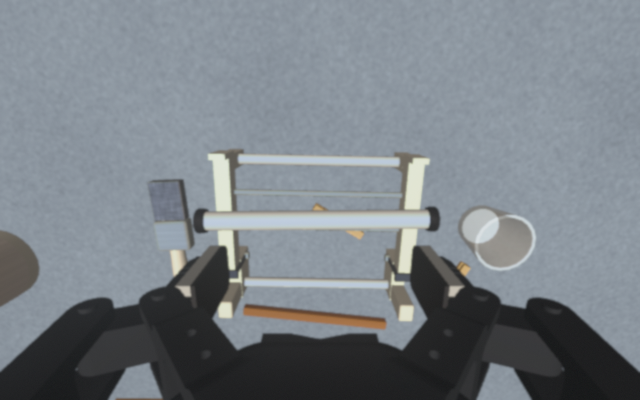

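The wrist view shows the rail at (318,220) between the plugs at (200,220) and (433,219). The peg is under it and the fingers straddle the airer's middle. I'll square the yaw and descend behind the rail.

Request:
{"method": "step_arm", "body": {
  "deltas": [
    {"tx": 0, "ty": -0.1, "tz": 4, "wx": 0, "wy": 0, "wz": 0.021, "claw": 0},
    {"tx": 0, "ty": -0.1, "tz": 8, "wx": 0, "wy": 0, "wz": 0.021, "claw": 0},
    {"tx": 0, "ty": -0.1, "tz": 12, "wx": 0, "wy": 0, "wz": 0.021, "claw": 0},
    {"tx": 0, "ty": -0.1, "tz": 15, "wx": 0, "wy": 0, "wz": 0.021, "claw": 0},
    {"tx": 0, "ty": -0.1, "tz": 17.4, "wx": 0, "wy": 0, "wz": 0.021, "claw": 0},
    {"tx": 0, "ty": -0.1, "tz": 17.4, "wx": 0, "wy": 0, "wz": 0.021, "claw": 0},
    {"tx": 0, "ty": -0.1, "tz": 17.4, "wx": 0, "wy": 0, "wz": 0.021, "claw": 0}
  ]
}}

```text
time: 2.7
tool_pos: [452.6, -88.5, 72.3]
tcp_rot: [0.016, 3.14, -0.001]
wrist_force: [0.3, 0.3, 0.3]
opening: 85.6
grip_force: 0.0
```

```bash
python3 st.py
```

```text
2.7 tcp [452.6 -88.5  72.3] airer -119.0 -0.2 F [0.3 0.3 0.3] open 85.62541509460648
tool in airer [[-1.0, -0.0, 0.001], [-0.0, 1.0, -0.001], [-0.001, -0.001, -1.0]]
```

Request:
{"method": "step_arm", "body": {
  "deltas": [
    {"tx": -0.5, "ty": 0, "tz": 0.1, "wx": 0, "wy": 0, "wz": 0, "claw": 0},
    {"tx": -1, "ty": 0, "tz": 0.2, "wx": 0, "wy": 0, "wz": 0, "claw": 0},
    {"tx": -1.4, "ty": 0, "tz": 0.2, "wx": 0, "wy": 0, "wz": 0, "claw": 0},
    {"tx": -1.8, "ty": 0, "tz": 0.2, "wx": 0, "wy": 0, "wz": 0, "claw": 0},
    {"tx": -2.2, "ty": 0, "tz": 0.2, "wx": 0, "wy": 0, "wz": 0, "claw": 0},
    {"tx": -2.6, "ty": 0, "tz": 0.2, "wx": 0, "wy": 0, "wz": 0, "claw": 0},
    {"tx": -3, "ty": 0, "tz": 0.2, "wx": 0, "wy": 0, "wz": 0, "claw": 0},
    {"tx": -3.4, "ty": 0, "tz": 0.2, "wx": 0, "wy": 0, "wz": 0, "claw": 0},
    {"tx": -3.8, "ty": 0, "tz": 0.2, "wx": 0, "wy": 0, "wz": 0, "claw": 0},
    {"tx": -4.2, "ty": 0, "tz": 0.2, "wx": 0, "wy": 0, "wz": 0, "claw": 0},
    {"tx": -4.6, "ty": 0, "tz": 0.2, "wx": 0, "wy": 0, "wz": 0, "claw": 0},
    {"tx": -5, "ty": 0, "tz": 0.2, "wx": 0, "wy": 0, "wz": 0, "claw": 0}
  ]
}}

```text
time: 4.2
tool_pos: [502.6, -89.4, 69.3]
tcp_rot: [0.017, 3.142, -0.0]
wrist_force: [0.7, 0.1, -0.3]
opening: 85.7
grip_force: 0.1
```

```bash
python3 st.py; python3 -c "
from h import *
a=grab_frame('scene')[:,:,::-1][110:250,180:370]
b=grab_frame('wrist')[:,:,::-1]
cv2.imwrite('pics/m1.png',np.vstack([cv2.resize(a,(560,412)),cv2.resize(b,(560,350))])[:600+162])
cv2.imwrite('pics/m1.png',cv2.resize(cv2.imread('pics/m1.png'),(440,598)))"
```

```text
4.2 tcp [502.6 -89.4  69.3] airer -69.1 -0.6 F [ 0.7  0.1 -0.3] open 85.69038071872849
tool in airer [[-1.0, 0.0, 0.0], [0.0, 1.0, -0.0], [-0.0, -0.0, -1.0]]
```

View pics/m1.png

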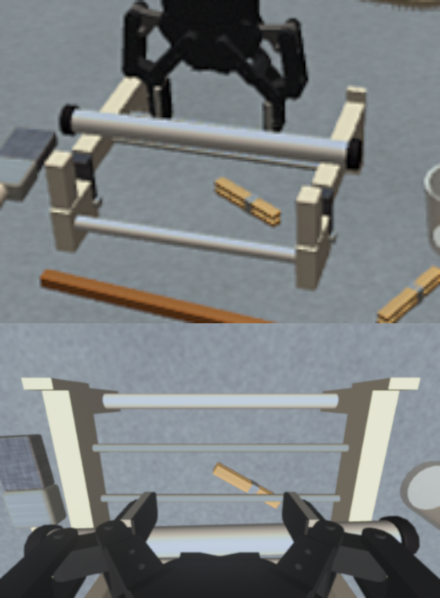

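The rail is rolling ahead of both fingers along the beams, still lying on them, and the fingertips reach below its axis. Continuing to the clip mouths.

Request:
{"method": "step_arm", "body": {
  "deltas": [
    {"tx": -0.4, "ty": 0, "tz": 0, "wx": 0, "wy": 0, "wz": 0, "claw": 0},
    {"tx": -0.8, "ty": 0, "tz": 0, "wx": 0, "wy": 0, "wz": 0, "claw": 0},
    {"tx": -1.2, "ty": 0, "tz": 0, "wx": 0, "wy": 0, "wz": 0, "claw": 0},
    {"tx": -1.6, "ty": 0, "tz": 0, "wx": 0, "wy": 0, "wz": 0, "claw": 0},
    {"tx": -2, "ty": 0, "tz": 0, "wx": 0, "wy": 0, "wz": 0, "claw": 0},
    {"tx": -2.4, "ty": 0, "tz": 0, "wx": 0, "wy": 0, "wz": 0, "claw": 0},
    {"tx": -2.8, "ty": 0, "tz": 0, "wx": 0, "wy": 0, "wz": 0, "claw": 0},
    {"tx": -3.2, "ty": 0, "tz": 0, "wx": 0, "wy": 0, "wz": 0, "claw": 0},
    {"tx": -3.6, "ty": 0, "tz": 0, "wx": 0, "wy": 0, "wz": 0, "claw": 0},
    {"tx": -4, "ty": 0, "tz": 0, "wx": 0, "wy": 0, "wz": 0, "claw": 0},
    {"tx": -4.3, "ty": 0, "tz": 0, "wx": 0, "wy": 0, "wz": 0, "claw": 0},
    {"tx": -4.5, "ty": 0, "tz": 0, "wx": 0, "wy": 0, "wz": 0, "claw": 0},
    {"tx": -4.5, "ty": 0, "tz": 0, "wx": 0, "wy": 0, "wz": 0, "claw": 0}
  ]
}}

```text
time: 5.92
tool_pos: [547.3, -89.8, 69.3]
tcp_rot: [-0.017, -3.141, -0.0]
wrist_force: [0.3, 1.1, 0.2]
opening: 85.3
grip_force: 0.0
```

```bash
python3 st.py; python3 -c "
from h import *
a=grab_frame('scene')[:,:,::-1][120:250,190:360]
b=grab_frame('top')[:,:,::-1][185:295,305:450]
cv2.imwrite('pics/m2.png',np.hstack([cv2.resize(a,(400,306),interpolation=2),cv2.resize(b,(400,306),interpolation=2)]))"
```

```text
5.925 tcp [547.3 -89.8  69.3] airer -24.3 -0.6 F [0.3 1.1 0.2] open 85.28184610919577
tool in airer [[-1.0, 0.0, -0.0], [0.0, 1.0, 0.0], [0.0, 0.0, -1.0]]
```

View pics/m2.png

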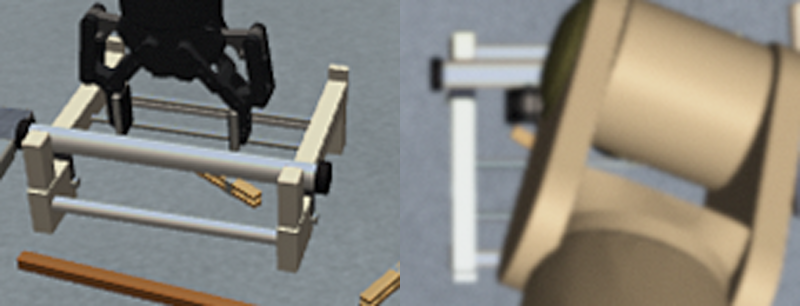

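The rail now sits between the prongs and the jaws: left plug at (437,74) in the right-hand panel, with both prongs in front of it in the scene view. I'll back off, rise, and come over the rail.

Request:
{"method": "step_arm", "body": {
  "deltas": [
    {"tx": 0.4, "ty": 0, "tz": 0, "wx": 0, "wy": 0, "wz": 0, "claw": 0},
    {"tx": 0.8, "ty": 0, "tz": 0, "wx": 0, "wy": 0, "wz": 0, "claw": 0},
    {"tx": 0.8, "ty": 0, "tz": -2, "wx": 0, "wy": 0, "wz": 0, "claw": 0},
    {"tx": 0.8, "ty": 0, "tz": -4.5, "wx": 0, "wy": 0, "wz": 0, "claw": 0},
    {"tx": 0.8, "ty": 0, "tz": -4.5, "wx": 0, "wy": 0, "wz": 0, "claw": 0},
    {"tx": -1, "ty": 0, "tz": -4.5, "wx": 0, "wy": 0, "wz": 0, "claw": 0},
    {"tx": -2.5, "ty": 0, "tz": -4.5, "wx": 0, "wy": 0, "wz": 0, "claw": 0},
    {"tx": -2.5, "ty": -0.0, "tz": -4.5, "wx": 0, "wy": 0, "wz": 0, "claw": 0},
    {"tx": -2.5, "ty": 0, "tz": -4.5, "wx": 0, "wy": 0, "wz": 0, "claw": 0}
  ]
}}

```text
time: 7.15
tool_pos: [571.5, -90.0, 113.6]
tcp_rot: [-0.017, -3.14, -0.001]
wrist_force: [-0.3, -0.1, -0.6]
opening: 85.4
grip_force: 0.0
```

```bash
python3 st.py; python3 -c "
from h import *
p=np.load('p.npy')
for y in(118,-118):
  u=A2W(p,[(.5,y,70),(.5,y,75),(-10,y,75)])
  print((((proj(u,'scene')-[190,120])*[400/170,306/130]).round()).tolist(),((proj(u)-[305,185])*[400/145,306/110]+[400,0]).round().tolist())
a=grab_frame('scene')[:,:,::-1][120:240,190:350]
cv2.imwrite('pics/m3.png',cv2.resize(a,(800,600),interpolation=2))"
```

```text
7.15 tcp [571.5 -90.  113.6] airer -0.2 -0.5 F [-0.3 -0.1 -0.6] open 85.4233502346393
tool in airer [[-1.0, 0.0, -0.002], [0.0, 1.0, 0.0], [0.002, 0.0, -1.0]]
[[321.0, 174.0], [321.0, 169.0], [324.0, 161.0]] [[437.0, 74.0], [438.0, 73.0], [438.0, 88.0]]
[[28.0, 132.0], [27.0, 127.0], [32.0, 120.0]] [[750.0, 73.0], [752.0, 73.0], [752.0, 87.0]]
```

View pics/m3.png

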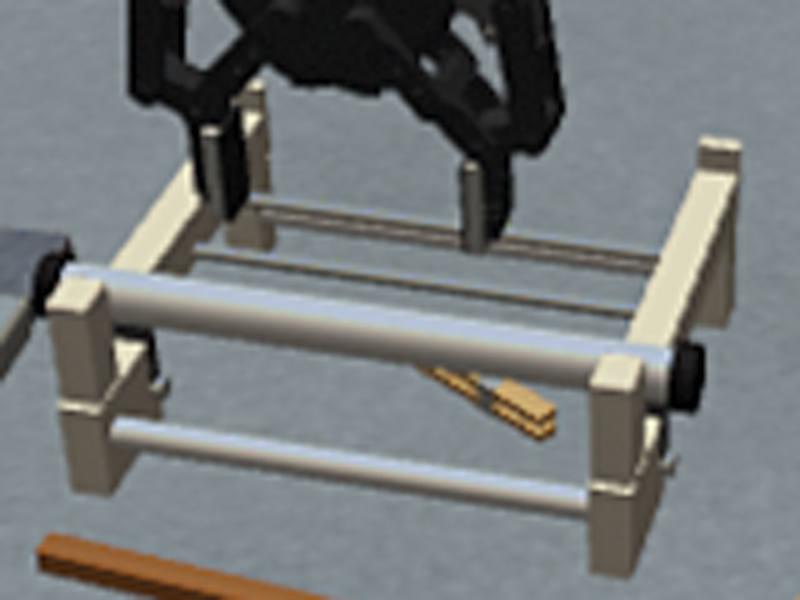

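The rail lies in both mouths: plugs at (45,285) and (688,377) match the predicted pose at 70 mm height. Descending to contact.

Request:
{"method": "step_arm", "body": {
  "deltas": [
    {"tx": 0, "ty": 0, "tz": 1, "wx": 0, "wy": 0, "wz": 0, "claw": 0},
    {"tx": 0, "ty": 0, "tz": 1.8, "wx": 0, "wy": 0, "wz": 0, "claw": 0},
    {"tx": 0, "ty": 0, "tz": 2.2, "wx": 0, "wy": 0, "wz": 0, "claw": 0},
    {"tx": 0, "ty": 0, "tz": 2.5, "wx": 0, "wy": 0, "wz": 0, "claw": 0},
    {"tx": 0, "ty": 0, "tz": 2.8, "wx": 0, "wy": 0, "wz": 0, "claw": 0},
    {"tx": 0, "ty": 0, "tz": 3, "wx": 0, "wy": 0, "wz": 0, "claw": 0},
    {"tx": 0, "ty": 0, "tz": 3, "wx": 0, "wy": 0, "wz": 0, "claw": 0}
  ]
}}

```text
time: 8.07
tool_pos: [572.3, -90.1, 84.3]
tcp_rot: [-0.017, -3.141, -0.0]
wrist_force: [-0.1, -0.7, 0.4]
opening: 85.3
grip_force: 0.0
```

Request:
{"method": "step_arm", "body": {
  "deltas": [
    {"tx": 0, "ty": 0, "tz": 0.2, "wx": 0, "wy": 0, "wz": 0, "claw": 0},
    {"tx": 0, "ty": 0, "tz": 0.4, "wx": 0, "wy": 0, "wz": 0, "claw": 0},
    {"tx": 0, "ty": 0, "tz": 0.6, "wx": 0, "wy": 0, "wz": 0, "claw": 0},
    {"tx": 0, "ty": 0, "tz": 0.6, "wx": 0, "wy": 0, "wz": 0, "claw": 0}
  ]
}}

```text
time: 8.57
tool_pos: [572.9, -90.2, 79.9]
tcp_rot: [0.017, 3.139, -0.001]
wrist_force: [-1.7, 1.9, 11.3]
opening: 85.3
grip_force: 5.8
```

Request:
{"method": "step_arm", "body": {
  "deltas": [
    {"tx": 0, "ty": 0, "tz": 0.15, "wx": 0, "wy": 0, "wz": 0, "claw": 0},
    {"tx": 0, "ty": 0, "tz": 0.3, "wx": 0, "wy": 0, "wz": 0, "claw": 0},
    {"tx": 0, "ty": 0, "tz": 0.45, "wx": 0, "wy": 0, "wz": 0, "claw": 0},
    {"tx": 0, "ty": 0, "tz": 0.45, "wx": 0, "wy": 0, "wz": 0, "claw": 0}
  ]
}}

```text
time: 9.07
tool_pos: [575.3, -90.7, 76.6]
tcp_rot: [0.017, 3.132, -0.004]
wrist_force: [6.5, 0.9, 13.8]
opening: 85.6
grip_force: 6.9
```

Request:
{"method": "step_arm", "body": {
  "deltas": [
    {"tx": 0.15, "ty": 0, "tz": 0.15, "wx": 0, "wy": 0, "wz": 0, "claw": 0},
    {"tx": 0.3, "ty": 0, "tz": 0.3, "wx": 0, "wy": 0, "wz": 0, "claw": 0},
    {"tx": 0.3, "ty": 0, "tz": 0.45, "wx": 0, "wy": 0, "wz": 0, "claw": 0},
    {"tx": 0.3, "ty": 0, "tz": 0.45, "wx": 0, "wy": 0, "wz": 0, "claw": 0}
  ]
}}

```text
time: 9.57
tool_pos: [570.8, -90.7, 70.6]
tcp_rot: [0.017, 3.137, -0.003]
wrist_force: [2.0, -0.4, 6.5]
opening: 85.2
grip_force: 3.3
```

```bash
python3 st.py; python3 -c "
from h import *
a=grab_frame('scene')[:,:,::-1][120:240,190:350]
cv2.imwrite('pics/m4.png',cv2.resize(a,(800,600),interpolation=2))"
```

```text
9.575 tcp [570.8 -90.7  70.6] airer -0.8 -1.2 F [ 2.  -0.4  6.5] open 85.176113204918
tool in airer [[-1.0, 0.0, 0.005], [0.0, 1.0, -0.002], [-0.005, -0.002, -1.0]]
```

View pics/m4.png

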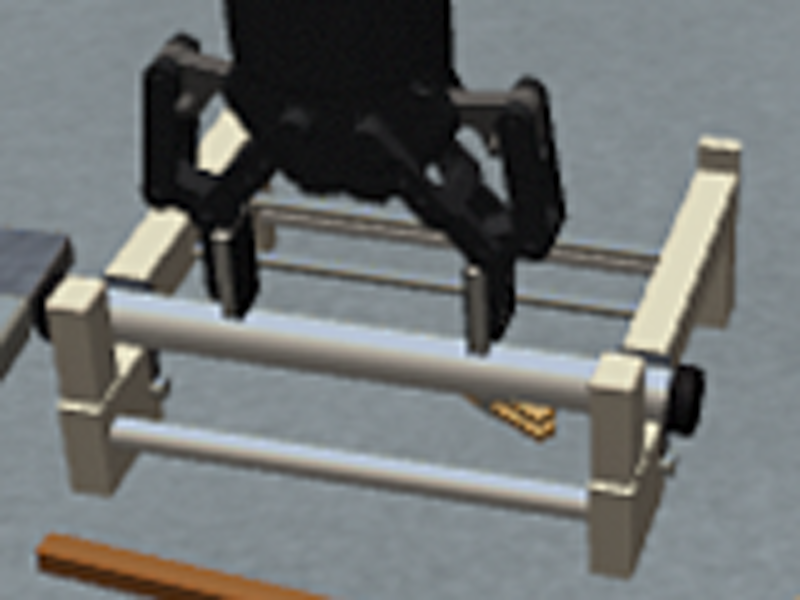

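The rail is going down level, with the plugs at (45,310) and (688,400) and the tips on top of the tube. Continuing to press.

Request:
{"method": "step_arm", "body": {
  "deltas": [
    {"tx": 0, "ty": 0, "tz": 0.2, "wx": 0, "wy": 0, "wz": 0, "claw": 0},
    {"tx": 0, "ty": 0, "tz": 0.4, "wx": 0, "wy": 0, "wz": 0, "claw": 0},
    {"tx": 0, "ty": 0, "tz": 0.6, "wx": 0, "wy": 0, "wz": 0, "claw": 0},
    {"tx": 0, "ty": 0, "tz": 0.7, "wx": 0, "wy": 0, "wz": 0, "claw": 0},
    {"tx": 0, "ty": 0, "tz": 0.7, "wx": 0, "wy": 0, "wz": 0, "claw": 0}
  ]
}}

```text
time: 10.25
tool_pos: [568.9, -89.9, 61.9]
tcp_rot: [-0.017, -3.14, -0.001]
wrist_force: [0.1, 0.2, -0.8]
opening: 85.6
grip_force: 0.0
```

Request:
{"method": "step_arm", "body": {
  "deltas": [
    {"tx": -0.2, "ty": 0, "tz": 0.15, "wx": 0, "wy": 0, "wz": 0, "claw": 0},
    {"tx": -0.2, "ty": 0, "tz": 0.3, "wx": 0, "wy": 0, "wz": 0, "claw": 0},
    {"tx": -0.2, "ty": 0, "tz": 0.4, "wx": 0, "wy": 0, "wz": 0, "claw": 0},
    {"tx": -0.2, "ty": 0, "tz": 0.4, "wx": 0, "wy": 0, "wz": 0, "claw": 0}
  ]
}}

```text
time: 10.75
tool_pos: [571.7, -90.1, 60.4]
tcp_rot: [0.017, 3.14, -0.001]
wrist_force: [-5.8, 1.7, 18.2]
opening: 85.5
grip_force: 9.4
```

Firm bottom at the expected home height. Retreating straight up and checking.

Request:
{"method": "step_arm", "body": {
  "deltas": [
    {"tx": 0, "ty": 0, "tz": -0.5, "wx": 0, "wy": 0, "wz": 0, "claw": 0},
    {"tx": 0, "ty": 0, "tz": -2, "wx": 0, "wy": 0, "wz": 0, "claw": 0},
    {"tx": 0, "ty": 0, "tz": -5, "wx": 0, "wy": 0, "wz": 0, "claw": 0},
    {"tx": 0, "ty": 0, "tz": -9, "wx": 0, "wy": 0, "wz": 0, "claw": 0},
    {"tx": 5, "ty": 0, "tz": -13, "wx": 0, "wy": 0, "wz": 0, "claw": 0},
    {"tx": 10, "ty": 0, "tz": -16, "wx": 0, "wy": 0, "wz": 0, "claw": 0},
    {"tx": 12, "ty": 0, "tz": -18, "wx": 0, "wy": 0, "wz": 0, "claw": 0},
    {"tx": 12, "ty": 0, "tz": -18, "wx": 0, "wy": 0, "wz": 0, "claw": 0},
    {"tx": 12, "ty": 0, "tz": -18, "wx": 0, "wy": 0, "wz": 0, "claw": 0}
  ]
}}

```text
time: 11.88
tool_pos: [451.8, -88.9, 237.9]
tcp_rot: [-0.017, -3.141, -0.0]
wrist_force: [-0.2, -0.5, -1.6]
opening: 85.0
grip_force: 0.0
```

```bash
python3 st.py; python3 -c "
from h import *
p=np.load('p.npy')
for y in(118,-118):
  print(((proj(A2W(p,[(0,y,50),(0,y,57),(0,y,65)]),'scene')-[190,120])*5).round().tolist())
a=grab_frame('scene')[:,:,::-1][120:240,190:350]
cv2.imwrite('pics/m5.png',cv2.resize(a,(800,600),interpolation=2))"
```

```text
11.875 tcp [451.8 -88.9 237.9] airer -119.9 -0.6 F [-0.2 -0.5 -1.6] open 85.01897768599866
tool in airer [[-1.0, 0.0, -0.0], [0.0, 1.0, 0.0], [0.0, 0.0, -1.0]]
[[681.0, 415.0], [682.0, 399.0], [682.0, 381.0]]
[[66.0, 324.0], [64.0, 309.0], [61.0, 291.0]]
```

View pics/m5.png

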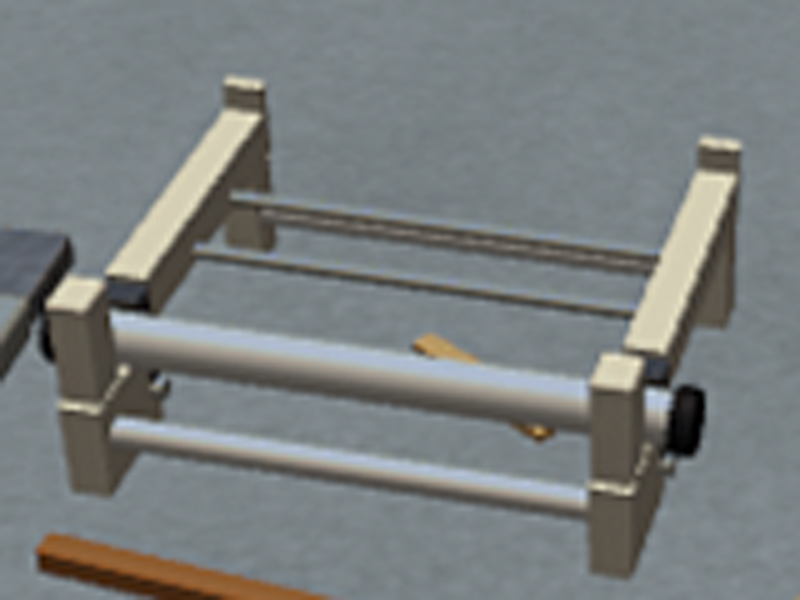

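The left plug is at (686,420) and the right at (50,332). Both match the 50 mm home height, the jaws have shut over the rail, and nothing else has moved. Handing in.

```bash
python3 -c "
from rig import *
print(sign_off())"
```

```text
the job is handed in; nothing more can be done
None
```

The rail was pushed along the beams into both clip mouths and pressed fully home in both clips; the final picture shows it at home height with the jaws shut and the peg, stick and brush where they were, though the cup and second peg were out of that view. The job is handed in.

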